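# Let the orange sample ball out of the dispenser

## Robot

A 6-joint arm with a two-finger parallel gripper is mounted at the origin on the work surface. World frame = base frame: x ahead of the robot, y to its left, z up, the work surface at z = 0. Lengths are in m, angles in degrees, forces in N, time in s.
With the tool pointing down it reaches from about 0.375 to 0.9 m from the base axis. Payload 3.1 kg.
Tool frame: the origin (TCP) lies at the very end of the fingers, on their centre line; the grasp point (between the pads) lies bot.grip_point_offset behind it (bot.grip_point_offset is the distance from the TCP to the grasp point, in m); z points along the fingers, y is the line along which they close (so a half turn about z gives the same grasp; the last joint's range is limited). The gripper opens to 87 mm and grips with 3 to 60 N. Pads are 19 mm wide; open, the fingers measure 117 mm over their backs; the gripper's body (75 mm by 190 mm) begins 51 mm behind the grasp point.
Start: joints at [-74.456, 30.224, 82.088, -0, 67.689, -10.227], TCP at [0.272, -0.563, 0.223] pointing down, gripper open.
Joint ranges: [-176.69, 176.69], [-43.24, 126.21], [12.49, 139.97], [-82, 262], [0, 151.66], [-163.58, 163.58]. Speed limits (degrees/s): [159.86, 159.86, 180, 180, 180, 180].

## Interface

Orientations are given as a 3x3 rotation matrix whose columns are the frame's x, y, z axes.
In Python, from rig import bot, viewer, ticket gives the robot as it stands.
- The arm moves only by the tool servo_tool, never from a script. Its argument "targets" is a list of rows, each an object with "offset": the shift along the tool's x, y, z in m, a list of three; "dr": the turn, a rotation vector about the tool's x, y, z in degrees, a list of three. In form: [{"offset": [x, y, z], "dr": [ax, ay, az]}, ...]. A call has 1 to 20 rows; each row is the pose to reach, as a shift and turn from the pose commanded when the call began, along the tool's axes at that moment; what a row does not reach only later rows make up. A row lasts 1/12 s, in which the tool goes at most 41.7 mm and 7.16 degrees, less where a joint would pass 70% of its speed; a pose out of reach is approached as far as the arm can. A call with a gripper value outside its range is refused whole. "gripper" is the gripper command: -1 is fully open, 1 is shut, values between are in proportion, set as the call begins (left out, the last holds). The fingers move at their own pace and stop on an object; the grip force is fixed at half the most. Time passes only in rows, so rows that repeat a pose let the fingers close. It gives the time, the measured TCP pose, the force, the opening and the grip force at its end, in the units of the state.
- bot.read_state(): the state, without advancing time (a new reading comes with each control period).
- viewer.capture(name): name is "side" or "top" or "wrist"; returns a dict with "color" (400x640x3 uint8, red, green, blue), "camera_matrix" (3x3 intrinsics, pixels), "R" (3x3) and "t" (3): a world point X has camera coordinates R X + t. Camera axes: x right, y down, z forward; pixel columns grow to the right and rows downward; lengths in m; the calibration is good to about 2 mm. A picture is of the moment at which its call begins. There is no depth.
- ticket.hand_in(): hands the job in; it is judged then, once.
The state is a dict: "time_s": time; "joint_positions": joint angles; "qvel": joint speeds; "tau": joint torques, N m; "position": TCP position; "tcp_rot": TCP orientation; "force": force on the tool from outside, world axes, zero at the start; "moment": the same for the moment, N m; "opening": opening from 0.0 (shut) to 1.0 (fully open); "grasp_force": force on a finger pad.
Only numpy, scipy, OpenCV 4.12 (cv2) and the standard library are available. Lean on these libraries where they do the work, as an engineer would, in place of code of your own. Each camera call takes 0.05 s, during which the arm holds its last target. There are 200 camera calls.

## Task

Slide the dispenser's grey catch tray along its rail with your fingertips until it stands under the mouth of the chute that holds the orange paint-sample ball, then press that chute's black lever pad all the way down so that its gate lifts and the ball rolls out into the tray, and let the lever come back up so that the gate is shut again. The balls are freshly painted: do not touch either of them, keep the blue ball's gate shut, and leave the other things on the desk where they are.

Things in the scene. Friction and masses are not known exactly. Their poses are not given: they have to be found in the camera images.
- dispenser: Fixed wooden two-lane ball dispenser, 172 (x) by 170 mm (y). Origin on the desk under the middle of the chutes; z up. Two chutes, 42 mm wide with 15 mm ribs, run down towards +y at 12 degrees: near one at x = -45 mm, far one at x = +45 mm; mouths at y = +80 mm, 58 mm up. Levers turn on an axle along x at y = -45 mm, 150 mm up, on three posts (x = -80, 0, +80 mm) 160 mm tall.
- lever_near (a joint): Angle of the brass rocking lever over the near chute (dispenser x = -45 mm): 0 = pad up, gate shut; 0.55 rad = pad fully down, gate fully lifted. The ball gets out from about 0.4 rad on. A spring brings it back when let go; at the pad it takes about 1.5 N to start and 5 N to hold fully down. Pad end at dispenser -y, gate end at +y.
- lever_far (a joint): The same for the lever over the far chute (dispenser x = +45 mm).
- lever_near_pad (a point): Centre of the top face of the black square pad (36 by 36 mm) on the near lever: 77 mm from the axle, 158 mm above the desk when up, about 119 mm when fully down. Moves with the lever. Pressed straight down from above.
- lever_far_pad (a point): The same for the far lever's pad.
- rail_mid (a point): Middle of the top of the fixed aluminium rail plate under the tray, 4 mm above the desk, at dispenser x = 0, y = +132 mm. The plate measures 240 (x) by 96 mm (y); two stop blocks 9 mm high stand on it at x = -90 and +90 mm, so keep the fingertips more than 12 mm above the desk there.
- tray (a joint): Position of the grey catch tray along the dispenser's x axis (m): 0 = midway between the chutes, -0.05 = at its stop under the near chute, +0.05 = at its stop under the far chute (the stop is a good place: 5 mm past the chute's middle). Starts near 0, under neither chute. Slides with about 1.2 N of friction and stays where it is left.
- tray_floor (a point): Centre of the felt floor of the grey open tray, 11 mm above the desk; moves with the tray, axes as the dispenser's; at dispenser y = +132 mm. Outside 68 mm (x) by 108 mm (y), walls 4 mm thick, tops 45 mm above the desk (end wall at +y: 67 mm). Its long outer walls, 34 mm either side of this point along x, are the faces to push, at this point's y or up to 20 mm to +y of it.
- orange_ball_center (a point): Centre of the orange ball, 36 mm across, 20 g, lying in one of the two chutes against the closed gate, at about dispenser y = -2 mm, 94 mm above the desk. May be in either chute.
- blue_ball_center (a point): Centre of the blue ball, the same size, in the other chute; it must stay there.
- tape_roll: Clear roll of tape lying flat, 64 mm across, 24 mm high, loose. Origin at the centre of its underside. Leave alone.
- glue_stick: Yellow glue stick standing upright, 26 mm across, 85 mm high, loose. Origin at the centre of its underside. Leave alone.
- tape_measure: Green tape measure, 65 by 60 by 34 mm high, loose. Origin at the centre of its underside. Leave alone.
- vase: Glass vase, 130 mm across, 210 mm high, loose. Origin at the centre of its underside. Leave alone.
- mug: White mug, 80 mm across and 90 mm high, handle at its +y side, loose. Origin at the centre of its underside. Leave alone.
- stapler: Red and black stapler, 140 mm long (x) by 34 by 48 mm high, loose. Origin at the centre of its underside. Leave alone.
- bowl: Small terracotta bowl, 110 mm across, 45 mm high, loose. Origin at the centre of its underside. Leave alone.

How it is judged:
By the outcome, as a careful person would: the job done as asked, in the order asked, and still so for the second after the job is handed in, with the robot touching nothing.
It also fails if it takes over 48 s, if anything falls off the work surface, if the arm or the gripper's body presses on something with over 40 N, if the wrist force passes 120 N, or if a joint passes its speed limit or range.

## Working session

There is one attempt and no reset: what is moved stays moved. The work goes in short steps, Python scripts to look and compute and a tool call to move; the robot and the scene stay as the last step left them, time stands still between calls to the robot, and variables do not carry over. Pictures are saved under pics/ and viewed, at most 10 in all, crops included, and the job is handed in when it is done.

Besides the shell and the picture viewer there is one more tool, called as name(argument=value, ...) on one line, values as JSON. servo_tool: Moves the arm, as the interface text tells. Its arguments: {"type":"object","properties":{"targets":{"type":"array"},"gripper":{"type":"number"}},"required":["targets"]}

```bash
mkdir -p pics
python3 - <<'E'
from rig import bot,viewer
import cv2,numpy as np
for n in ("side","top"):
    c=viewer.capture(n); cv2.imwrite(f"pics/{n}0.png",c["color"][:,:,::-1]); np.savez(f"{n}0.npz",**c)
    print(n,c["camera_matrix"].round(1).tolist(),(-c["R"].T@c["t"]).round(3),c["R"].round(2).tolist())
s=bot.read_state(); print(s["position"],np.round(s["tcp_rot"],3).tolist(),bot.grip_point_offset,s["time_s"],s["force"])
E
```

```text
side [[379.0, 0.0, 313.7], [0.0, 379.0, 199.7], [0.0, 0.0, 1.0]] [0.243 0.635 0.989] [[-0.9, -0.43, -0.02], [-0.32, 0.71, -0.63], [0.28, -0.56, -0.78]]
top [[372.2, 0.0, 327.8], [0.0, 372.2, 197.0], [0.0, 0.0, 1.0]] [ 0.478 -0.006  1.275] [[-0.01, -1.0, -0.02], [-1.0, 0.01, -0.08], [0.08, 0.02, -1.0]]
[ 0.27157728 -0.56218066  0.22168839] [[0.901, 0.435, -0.001], [0.435, -0.901, 0.002], [0.0, -0.002, -1.0]] 0.0187 0.1 [-0.25234482  0.53089212 -0.41603644]
```

View pics/side0.png

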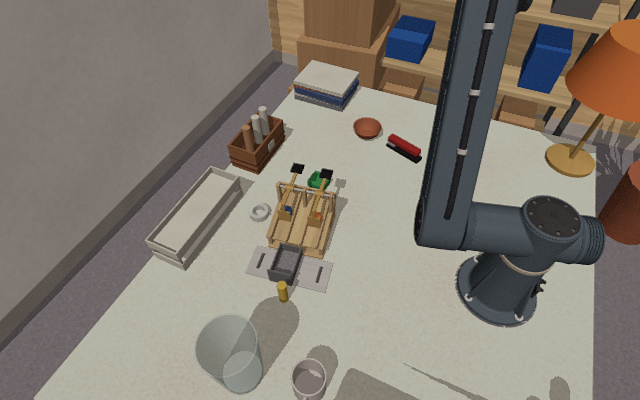

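View pics/top0.png

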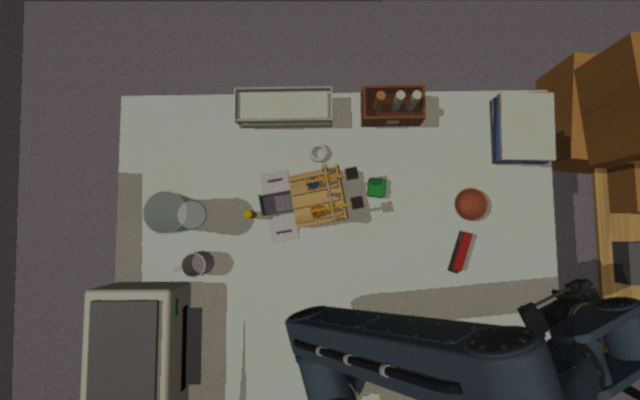

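The orange ball is in the near lane (lower in the top view, ball around (318,210)) and the blue one is in the far lane (313,184). The pads are at about (357,203) and (351,173), the rail plate at about (279,206), and the glue stick at (250,214). Next I'll zoom in for a measurement.

```bash
cat > h.py <<'E'
import numpy as np,cv2
def ray(c,uv,z):
    d=c["R"].T@np.linalg.inv(c["camera_matrix"])@np.array([uv[0],uv[1],1.]); o=-c["R"].T@c["t"]
    return o+d*(z-o[2])/d[2]
def proj(c,X):
    p=c["camera_matrix"]@(c["R"]@np.asarray(X)+c["t"]); return p[:2]/p[2]
def blobs(m,amin=15):
    n,_,st,ce=cv2.connectedComponentsWithStats(m.astype(np.uint8)); return [(ce[i],st[i]) for i in range(1,n) if st[i][4]>=amin]
E
python3 - <<'E'
from h import *
c=dict(np.load("top0.npz")); s=dict(np.load("side0.npz"))
for n,c_,(x0,y0,x1,y1) in (("top",c,(225,140,425,260)),("side",s,(235,150,375,310))):
    im=c_["color"]; a=im.astype(int); sub=a[y0:y1,x0:x1]
    m=sub.max(2)<45
    for ce,st in blobs(m): print(n,"black",(ce+[x0,y0]).round(1),st[2:])
    r,g,b=sub[...,0],sub[...,1],sub[...,2]
    for nm,mm in (("orange",(r>150)&(g<0.62*r)&(b<60)),("blue",(b>r+30)&(b>60)),("yellow",(r>150)&(g>100)&(b<60)&(g>.62*r)),("green",(g>r+40))):
        for ce,st in blobs(mm,8): print(n,nm,(ce+[x0,y0]).round(1),st[2:])
t=c["color"][140:260,225:425,::-1]; cv2.imwrite("pics/c1.png",cv2.resize(t,None,fx=4,fy=4,interpolation=cv2.INTER_CUBIC))
t=s["color"][155:305,235:375,::-1]; cv2.imwrite("pics/c2.png",cv2.resize(t,None,fx=4,fy=4,interpolation=cv2.INTER_CUBIC))
E
```

```text
top black [351.5 173.1] [11 11 91]
top black [262.3 205. ] [ 5 17 34]
top black [356.9 202.2] [11 11 94]
top blue [313.7 184.8] [ 7  5 23]
top green [376.5 188.7] [ 17  18 230]
side black [297.3 168.3] [13 10 93]
side black [325.8 173.7] [13 11 97]
side black [275.6 260.5] [ 8 18 28]
side black [295.9 268.7] [12 33 44]
side orange [319.1 216.1] [3 3 8]
side blue [288.2 208.8] [ 7  8 30]
side green [315.  180.1] [ 15  18 159]
side green [326.6 182.1] [ 5  8 14]
```

View pics/c1.png

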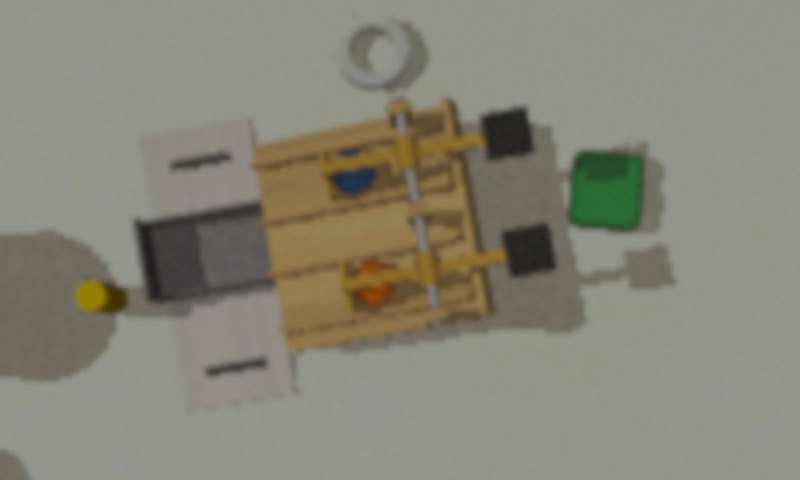

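View pics/c2.png

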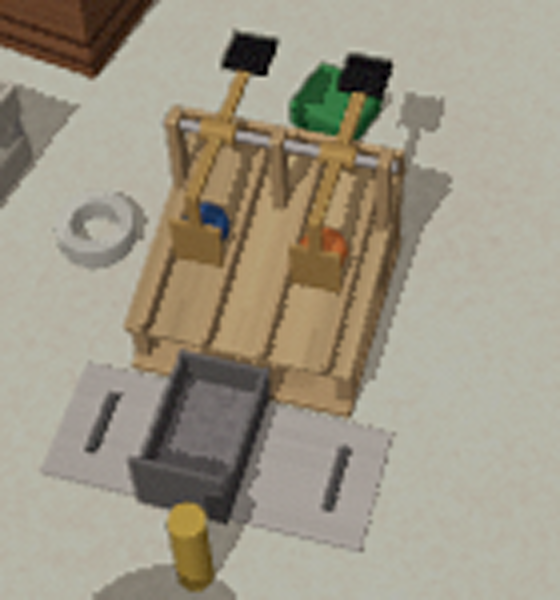

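Run:
```python
from h import *
c=dict(np.load("top0.npz")); s=dict(np.load("side0.npz"))
m=[((-.045,-.122,.158),(356.9,202.2),(325.8,173.7)),((.045,-.122,.158),(351.5,173.1),(297.3,168.3)),
   ((-.09,.132,.013),(284,231.75),(235+340/4,155+478/4)),((.09,.132,.013),(275.25,180),(235+104/4,155+422/4))]
L=np.array([a[0][:2] for a in m])
for cam,k in ((c,1),(s,2),(None,3)):
    W=np.array([ray(cam,a[k],a[0][2])[:2] if cam else (ray(c,a[1],a[0][2])[:2]+ray(s,a[2],a[0][2])[:2])/2 for a in m])
    A=L-L.mean(0);B=W-W.mean(0)
    th=np.arctan2((A[:,0]*B[:,1]-A[:,1]*B[:,0]).sum(),(A*B).sum()); R=np.array([[np.cos(th),-np.sin(th)],[np.sin(th),np.cos(th)]])
    t=W.mean(0)-R@L.mean(0); print("th",np.degrees(th).round(2),"t",t.round(4),"res mm",((L@R.T+t-W)*1e3).round(1).tolist())
    if k!=1 or 1:
        loc=lambda p:(R.T@(p[:2]-t)).round(3)
        print("glue",loc(ray(c,(225+93/4,140+296/4),.085)),"green",loc(ray(c,(376.5,188.7),.034)),"tape",loc(ray(c,(225+376/4,140+52/4),.024)),
         "tray floor seen",loc(ray(s,(235+212/4,155+408/4),.011)),"wall top far-mouth corner side",loc(ray(s,(235+181/4,155+354/4),.045)),loc(ray(s,(235+269/4,155+369/4),.045)),"orange",loc(ray(s,(319,215),.1)))
for nm,p in (("tray side start",(.070,.140)),("tray end",(0,.140)),("pad",(-.045,-.120))): print(nm,(R@p+t).round(4))
```

```text
th 10.11 t [0.5733 0.0524] res mm [[-0.1, -2.0], [0.2, -1.3], [-0.3, 1.1], [0.2, 2.3]]
glue [-0.014  0.224] green [-0.006 -0.202] tape [ 0.151 -0.034] tray floor seen [0.014 0.105] wall top far-mouth corner side [0.042 0.086] [-0.024  0.082] orange [-0.053 -0.003]
th 10.46 t [0.5709 0.0586] res mm [[-0.8, -1.2], [0.4, -0.2], [-0.2, -0.0], [0.6, 1.4]]
glue [-0.011  0.218] green [-0.005 -0.208] tape [ 0.152 -0.042] tray floor seen [0.016 0.099] wall top far-mouth corner side [0.044 0.079] [-0.022  0.076] orange [-0.051 -0.009]
th 10.29 t [0.5721 0.0555] res mm [[-0.4, -1.6], [0.3, -0.8], [-0.3, 0.5], [0.4, 1.9]]
glue [-0.012  0.221] green [-0.006 -0.205] tape [ 0.152 -0.038] tray floor seen [0.015 0.102] wall top far-mouth corner side [0.043 0.083] [-0.023  0.079] orange [-0.052 -0.006]
tray side start [0.616  0.2058]
tray end [0.5471 0.1933]
pad [ 0.5492 -0.0706]
```

servo_tool(targets=[{"offset":[0,0,-0.04],"dr":[0,0,0]},{"offset":[0.648,-0.543,-0.04],"dr":[0,0,-74.5]},{"offset":[0.648,-0.543,-0.04],"dr":[0,0,-74.5]},{"offset":[0.648,-0.543,-0.04],"dr":[0,0,-74.5]},{"offset":[0.648,-0.543,-0.04],"dr":[0,0,-74.5]},{"offset":[0.648,-0.543,-0.04],"dr":[0,0,-74.5]},{"offset":[0.648,-0.543,-0.04],"dr":[0,0,-74.5]},{"offset":[0.648,-0.543,-0.04],"dr":[0,0,-74.5]},{"offset":[0.648,-0.543,-0.04],"dr":[0,0,-74.5]},{"offset":[0.648,-0.543,-0.04],"dr":[0,0,-74.5]},{"offset":[0.648,-0.543,-0.04],"dr":[0,0,-74.5]},{"offset":[0.648,-0.543,-0.04],"dr":[0,0,-74.5]},{"offset":[0.648,-0.543,-0.04],"dr":[0,0,-74.5]},{"offset":[0.648,-0.543,-0.04],"dr":[0,0,-74.5]},{"offset":[0.648,-0.543,-0.04],"dr":[0,0,-74.5]},{"offset":[0.648,-0.543,-0.04],"dr":[0,0,-74.5]},{"offset":[0.648,-0.543,-0.04],"dr":[0,0,-74.5]},{"offset":[0.648,-0.543,-0.04],"dr":[0,0,-74.5]},{"offset":[0.648,-0.543,-0.04],"dr":[0,0,-74.5]},{"offset":[0.648,-0.543,-0.04],"dr":[0,0,-74.5]}], gripper=1)

```text
time_s: 1.77
position: [0.5972, 0.1611, 0.2621]
tcp_rot: [[-0.179, 0.984, -0.001], [0.984, 0.179, -0.0], [-0.0, -0.001, -1.0]]
force: [0.7, -0.2, -0.5]
opening: 0.008
grasp_force: 0.0
```

servo_tool(targets=[{"offset":[0.022,0.015,0],"dr":[0,0,0]},{"offset":[0.043,0.03,0],"dr":[0,0,0]},{"offset":[0.043,0.03,0.04],"dr":[0,0,0]},{"offset":[0.043,0.03,0.08],"dr":[0,0,0]},{"offset":[0.043,0.03,0.12],"dr":[0,0,0]},{"offset":[0.043,0.03,0.14],"dr":[0,0,0]},{"offset":[0.043,0.03,0.14],"dr":[0,0,0]},{"offset":[0.043,0.03,0.14],"dr":[0,0,0]}])

```text
time_s: 2.43
position: [0.6181, 0.2064, 0.1211]
tcp_rot: [[-0.178, 0.984, -0.003], [0.984, 0.178, -0.001], [0.0, -0.004, -1.0]]
force: [0.8, -0.7, 0.6]
opening: 0.004
grasp_force: 0.0
```

Run:
```python
from h import *
from rig import bot,viewer
s=bot.read_state(); p=s["position"]; a=np.radians(10.29); R=np.array([[np.cos(a),-np.sin(a)],[np.sin(a),np.cos(a)]])
print(p,R.T@(p[:2]-[.5721,.0555]))
c=viewer.capture("side"); uv=proj(c,p); print(uv)
x,y=235,150
cv2.imwrite("pics/s2.png",cv2.resize(c["color"][y:y+150,x:x+160,::-1],None,fx=4,fy=4,interpolation=cv2.INTER_CUBIC))
```

```text
[0.61806417 0.20641393 0.12110354] [0.07218273 0.14027607]
[260.81391383 243.60928289]
```

View pics/s2.png

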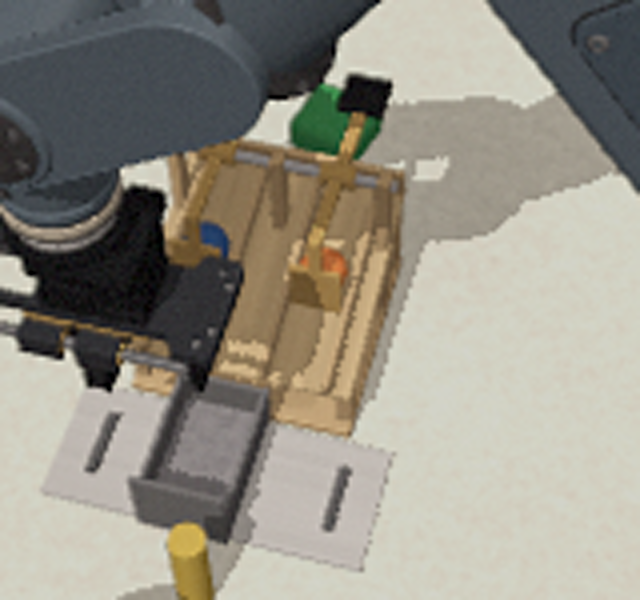

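The fingertips are at crop (103,375), over the rail beside the tray's far wall at crop x of about 160, and they're clear of everything. I'll lower and push.

servo_tool(targets=[{"offset":[0,0,0.03],"dr":[0,0,0]},{"offset":[0,0,0.06],"dr":[0,0,0]},{"offset":[0,0,0.08],"dr":[0,0,0]},{"offset":[0,0,0.091],"dr":[0,0,0]},{"offset":[0,0,0.091],"dr":[0,0,0]},{"offset":[0,-0.006,0.091],"dr":[0,0,0]},{"offset":[0,-0.012,0.091],"dr":[0,0,0]},{"offset":[0,-0.018,0.091],"dr":[0,0,0]},{"offset":[0,-0.024,0.091],"dr":[0,0,0]},{"offset":[0,-0.03,0.091],"dr":[0,0,0]},{"offset":[0,-0.036,0.091],"dr":[0,0,0]},{"offset":[0,-0.042,0.091],"dr":[0,0,0]},{"offset":[0,-0.048,0.091],"dr":[0,0,0]},{"offset":[0,-0.052,0.091],"dr":[0,0,0]},{"offset":[0,-0.056,0.091],"dr":[0,0,0]},{"offset":[0,-0.06,0.091],"dr":[0,0,0]},{"offset":[0,-0.063,0.091],"dr":[0,0,0]},{"offset":[0,-0.066,0.091],"dr":[0,0,0]},{"offset":[0,-0.066,0.091],"dr":[0,0,0]}])

```text
time_s: 4.07
position: [0.5529, 0.1947, 0.0313]
tcp_rot: [[-0.179, 0.984, -0.002], [0.984, 0.179, -0.0], [-0.0, -0.002, -1.0]]
force: [-0.2, 0.6, -0.4]
opening: 0.007
grasp_force: 0.0
```

Run:
```python
from h import *
from rig import bot,viewer
s=bot.read_state(); p=s["position"]; a=np.radians(10.29); R=np.array([[np.cos(a),-np.sin(a)],[np.sin(a),np.cos(a)]])
print(p,R.T@(p[:2]-[.5721,.0555]),R.T@s["force"][:2])
c=viewer.capture("side")
x,y=235,150
cv2.imwrite("pics/s3.png",cv2.resize(c["color"][y:y+150,x:x+160,::-1],None,fx=4,fy=4,interpolation=cv2.INTER_CUBIC))
```

```text
[0.55289959 0.19466684 0.03131343] [0.00596784 0.14035829] [-0.11034444  0.59139326]
```

View pics/s3.png

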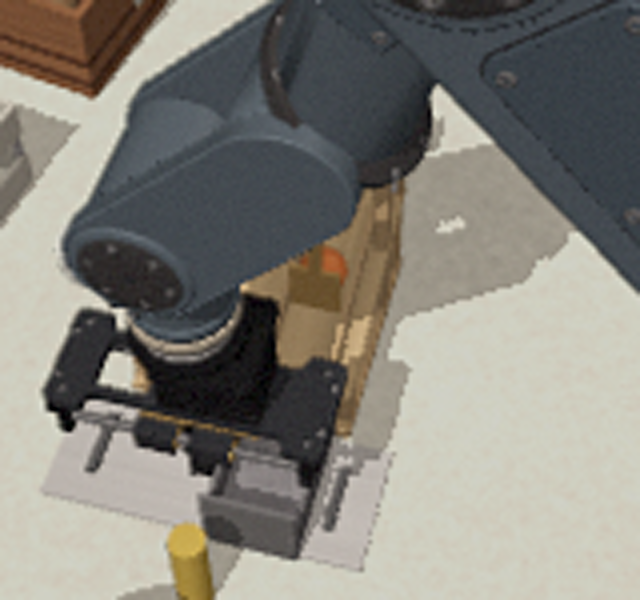

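The tray is now by the near stop: its front wall is at crop x 202–300, moved from 132–230. I'll nudge it on to the stop.

servo_tool(targets=[{"offset":[0,-0.002,0],"dr":[0,0,0]},{"offset":[0,-0.004,0],"dr":[0,0,0]},{"offset":[0,-0.005,0],"dr":[0,0,0]},{"offset":[0,-0.005,0],"dr":[0,0,0]}])

```text
time_s: 4.45
position: [0.5487, 0.1938, 0.0314]
tcp_rot: [[-0.178, 0.984, -0.001], [0.984, 0.178, -0.0], [-0.0, -0.001, -1.0]]
force: [0.2, -0.0, -0.7]
opening: 0.006
grasp_force: 0.3
```

servo_tool(targets=[{"offset":[0,-0.001,0],"dr":[0,0,0]},{"offset":[0,-0.002,0],"dr":[0,0,0]},{"offset":[0,-0.002,0],"dr":[0,0,0]}])

```text
time_s: 4.7
position: [0.547, 0.1935, 0.0315]
tcp_rot: [[-0.178, 0.984, -0.0], [0.984, 0.178, -0.0], [-0.0, -0.0, -1.0]]
force: [0.5, 0.7, 0.4]
opening: 0.003
grasp_force: 0.4
```

servo_tool(targets=[{"offset":[0,-0.001,0],"dr":[0,0,0]},{"offset":[0,-0.002,0],"dr":[0,0,0]},{"offset":[0,-0.002,0],"dr":[0,0,0]}])

```text
time_s: 4.95
position: [0.5449, 0.1932, 0.0316]
tcp_rot: [[-0.178, 0.984, -0.0], [0.984, 0.178, -0.0], [-0.0, -0.0, -1.0]]
force: [1.0, 0.0, -1.2]
opening: 0.006
grasp_force: 0.4
```

servo_tool(targets=[{"offset":[0,-0.001,0],"dr":[0,0,0]},{"offset":[0,-0.001,0],"dr":[0,0,0]}])

```text
time_s: 5.12
position: [0.5441, 0.193, 0.0316]
tcp_rot: [[-0.178, 0.984, -0.0], [0.984, 0.178, -0.0], [-0.0, -0.0, -1.0]]
force: [1.7, -0.2, -0.3]
opening: 0.008
grasp_force: 0.5
```

servo_tool(targets=[{"offset":[0,0.02,0],"dr":[0,0,0]},{"offset":[0,0.02,0],"dr":[0,0,0]},{"offset":[0,0.02,-0.04],"dr":[0,0,0]},{"offset":[0,0.02,-0.08],"dr":[0,0,0]},{"offset":[0,0.02,-0.12],"dr":[0,0,0]},{"offset":[0,0.02,-0.16],"dr":[0,0,0]},{"offset":[0,0.02,-0.2],"dr":[0,0,0]},{"offset":[0,0.02,-0.2],"dr":[0,0,0]},{"offset":[-0.04,0.01,-0.2],"dr":[0,0,0]},{"offset":[-0.08,0,-0.2],"dr":[0,0,0]},{"offset":[-0.12,-0.01,-0.2],"dr":[0,0,0]},{"offset":[-0.16,-0.02,-0.2],"dr":[0,0,0]},{"offset":[-0.2,-0.03,-0.2],"dr":[0,0,0]},{"offset":[-0.235,-0.04,-0.2],"dr":[0,0,0]},{"offset":[-0.26,-0.042,-0.2],"dr":[0,0,0]},{"offset":[-0.26,-0.042,-0.2],"dr":[0,0,0]},{"offset":[-0.26,-0.042,-0.2],"dr":[0,0,0]}])

```text
time_s: 6.53
position: [0.5482, -0.0713, 0.231]
tcp_rot: [[-0.175, 0.985, -0.002], [0.985, 0.175, 0.001], [0.001, -0.001, -1.0]]
force: [1.1, 0.7, 0.5]
opening: 0.01
grasp_force: 0.0
```

Run:
```python
from h import *
from rig import bot,viewer
s=bot.read_state(); p=s["position"]; a=np.radians(10.29); R=np.array([[np.cos(a),-np.sin(a)],[np.sin(a),np.cos(a)]])
print(p,R.T@(p[:2]-[.5721,.0555]))
c=viewer.capture("side"); w=viewer.capture("wrist")
x,y=235,150; k=cv2.resize(c["color"][y:y+150,x:x+130,::-1],None,fx=3,fy=3,interpolation=cv2.INTER_CUBIC)
b=cv2.resize(w["color"][:,:,::-1],(720,450))[:, 330:] if 0 else cv2.resize(w["color"][:,:,::-1],(400,250))
im=np.zeros((450,790,3),np.uint8); im[:,:390]=k; im[:250,390:]=b; cv2.imwrite("pics/s4.png",im)
print("pad px wrist",proj(w,[*(R@[-.045,-.122]+[.5721,.0555]),.158]),"tip",proj(w,p))
```

```text
[ 0.54822519 -0.07132077  0.23098583] [-0.04614487 -0.12051625]
pad px wrist [321.01933865 213.65728318] tip [319.53483115 251.4862871 ]
```

View pics/s4.png

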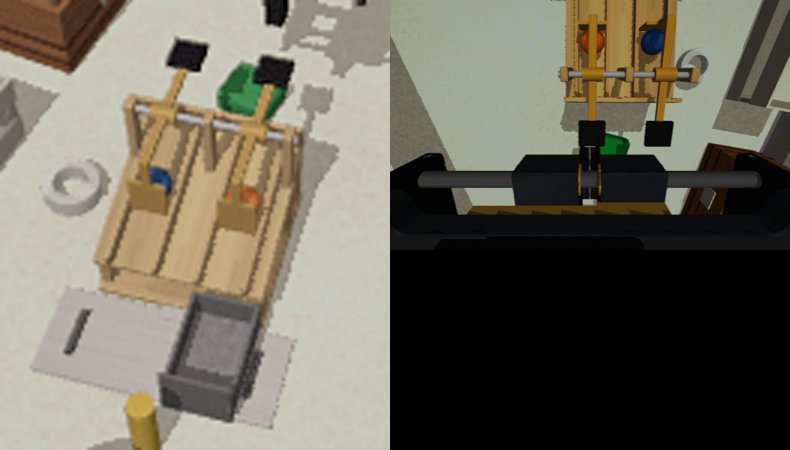

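The tray now stands beside the near stop under the near chute. In the wrist view the pad is at (323,214) px, against a predicted (321,214), so the alignment is good. I'll check the tray position numerically.

Run:
```python
from h import *
from rig import bot,viewer
a=np.radians(10.29); R=np.array([[np.cos(a),-np.sin(a)],[np.sin(a),np.cos(a)]])
c=viewer.capture("side")
for uv,z in (((190,292),.045),((262,303),.045),((160,374),.067),((235,385),.067),((198,340),.011)):
    print(R.T@(ray(c,(235+uv[0]/3,150+uv[1]/3),z)[:2]-[.5721,.0555]))
```

```text
[-0.01241842  0.08223593]
[-0.0829673   0.07683701]
[-0.0154299   0.18416207]
[-0.08354875  0.17778357]
[-0.02787496  0.11285838]
```

The tray centre is at about -0.048 to -0.050, so it's at the stop. Pressing the lever.

servo_tool(targets=[{"offset":[0,0,0.03],"dr":[0,0,0]},{"offset":[0,0,0.055],"dr":[0,0,0]},{"offset":[0,0,0.065],"dr":[0,0,0]},{"offset":[0,0,0.07],"dr":[0,0,0]},{"offset":[0,0,0.076],"dr":[0,0,0]},{"offset":[0,0,0.082],"dr":[0,0,0]},{"offset":[0,0,0.088],"dr":[0,0,0]},{"offset":[0,0,0.094],"dr":[0,0,0]},{"offset":[0,0,0.1],"dr":[0,0,0]},{"offset":[0,0,0.104],"dr":[0,0,0]},{"offset":[0,0,0.106],"dr":[0,0,0]},{"offset":[0,0,0.106],"dr":[0,0,0]},{"offset":[0,0,0.106],"dr":[0,0,0]}])

```text
time_s: 7.77
position: [0.5503, -0.0708, 0.1261]
tcp_rot: [[-0.178, 0.984, 0.003], [0.984, 0.178, -0.001], [-0.001, 0.002, -1.0]]
force: [-0.7, 1.6, 5.8]
opening: 0.009
grasp_force: 2.4
```

servo_tool(targets=[{"offset":[0,0,0.001],"dr":[0,0,0]},{"offset":[0,0,0.002],"dr":[0,0,0]},{"offset":[0,0,0.002],"dr":[0,0,0]}])

```text
time_s: 8.02
position: [0.5504, -0.0708, 0.1242]
tcp_rot: [[-0.178, 0.984, 0.003], [0.984, 0.178, -0.001], [-0.001, 0.003, -1.0]]
force: [-1.3, 0.7, 6.0]
opening: 0.005
grasp_force: 2.5
```

servo_tool(targets=[{"offset":[0,0,0.001],"dr":[0,0,0]},{"offset":[0,0,0.002],"dr":[0,0,0]},{"offset":[0,0,0.003],"dr":[0,0,0]},{"offset":[0,0,0.003],"dr":[0,0,0]}])

```text
time_s: 8.35
position: [0.5505, -0.0709, 0.1213]
tcp_rot: [[-0.178, 0.984, 0.003], [0.984, 0.178, -0.001], [-0.002, 0.003, -1.0]]
force: [-0.1, 1.7, 5.7]
opening: 0.009
grasp_force: 2.6
```

Run:
```python
from h import *
from rig import bot,viewer
c=viewer.capture("side"); cv2.imwrite("pics/s5.png",cv2.resize(c["color"][150:300,235:375,::-1],None,fx=4,fy=4,interpolation=cv2.INTER_CUBIC))
```

```text
(no output)
```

View pics/s5.png

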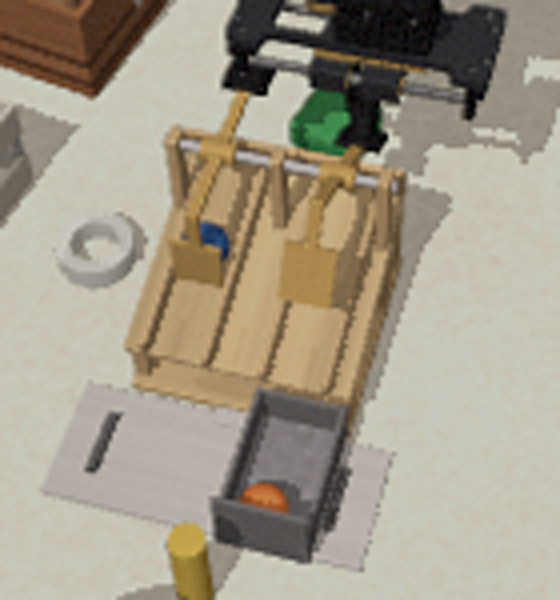

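The orange ball is in the tray at (265,498), the near gate is lifted and the blue ball is still in place. I'll press the last bit until the end stop shows up in the force.

servo_tool(targets=[{"offset":[0,0,0.001],"dr":[0,0,0]},{"offset":[0,0,0.002],"dr":[0,0,0]},{"offset":[0,0,0.002],"dr":[0,0,0]}])

```text
time_s: 8.65
position: [0.5506, -0.071, 0.1196]
tcp_rot: [[-0.178, 0.984, 0.003], [0.984, 0.178, -0.001], [-0.002, 0.003, -1.0]]
force: [-1.1, 1.1, 7.5]
opening: 0.008
grasp_force: 3.1
```

servo_tool(targets=[{"offset":[0,0,0.001],"dr":[0,0,0]},{"offset":[0,0,0.002],"dr":[0,0,0]},{"offset":[0,0,0.002],"dr":[0,0,0]}])

```text
time_s: 8.9
position: [0.5508, -0.071, 0.1188]
tcp_rot: [[-0.178, 0.984, 0.004], [0.984, 0.178, -0.002], [-0.002, 0.004, -1.0]]
force: [-3.0, 1.7, 16.5]
opening: 0.002
grasp_force: 6.2
```

The force jumped to 16.5 N, so the lever is on its stop. I'll release it and retreat upwards.

servo_tool(targets=[{"offset":[0,0,-0.006],"dr":[0,0,0]},{"offset":[0,0,-0.012],"dr":[0,0,0]},{"offset":[0,0,-0.018],"dr":[0,0,0]},{"offset":[0,0,-0.024],"dr":[0,0,0]},{"offset":[0,0,-0.03],"dr":[0,0,0]},{"offset":[0,0,-0.036],"dr":[0,0,0]},{"offset":[0,0,-0.044],"dr":[0,0,0]},{"offset":[0,0,-0.07],"dr":[0,0,0]},{"offset":[0,0,-0.11],"dr":[0,0,0]},{"offset":[0,0,-0.14],"dr":[0,0,0]},{"offset":[0,0,-0.14],"dr":[0,0,0]},{"offset":[0,0,-0.14],"dr":[0,0,0]},{"offset":[0,0,-0.14],"dr":[0,0,0]}])

```text
time_s: 9.98
position: [0.5477, -0.0692, 0.2556]
tcp_rot: [[-0.179, 0.984, -0.003], [0.984, 0.179, 0.002], [0.002, -0.003, -1.0]]
force: [0.3, -1.2, -0.7]
opening: 0.009
grasp_force: 0.0
```

Run:
```python
from h import *
from rig import bot,viewer
c=viewer.capture("side"); cv2.imwrite("pics/s6.png",cv2.resize(c["color"][150:300,235:375,::-1],None,fx=4,fy=4,interpolation=cv2.INTER_CUBIC))
```

```text
(no output)
```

View pics/s6.png

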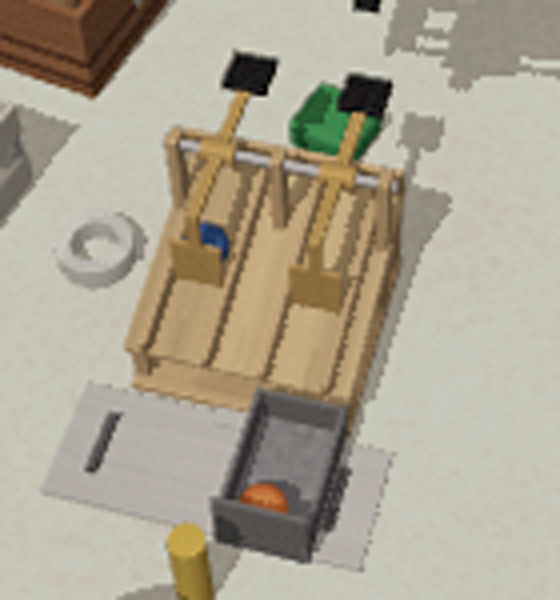

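Both gates are shut, with the near pad back up at (365,95). The orange ball rests in the tray at (265,498), the blue ball is still in its chute, and the robot is clear.

```bash
python3 -c "from rig import ticket; print(ticket.hand_in())"
```

```text
the job is handed in; nothing more can be done
None
```

The job is done and handed in: the orange ball is in the tray under the near chute, both gates are shut, the blue ball is still in its chute, and the robot is clear of everything (about 10 s of the 48 s used).

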